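Make up the fluxing kit and the fitting kit

ROBOT

A 6-joint arm with a two-finger parallel gripper is mounted at the origin on the work surface; the furniture and walls round the work are solid. World frame = base frame: x ahead of the robot, y to its left, z up, the work surface at z = 0. Lengths are in mm, angles in degrees, forces in N, time in s.
With the tool pointing down it reaches from about 350 to 850 mm from the base axis. Payload 8.1 kg.
Tool frame: the origin (TCP) lies at the very end of the fingers, on their centre line; the grasp point (between the pads) lies 19 mm behind it; z points along the fingers, y is the line along which they close (so a half turn about z gives the same grasp; the last joint's range is limited). The gripper opens to 85 mm and grips with 20 to 120 N. Pads are 22 mm wide; open, the fingers measure 114 mm over their backs; the gripper's body (76 mm by 85 mm) begins 54 mm behind the grasp point. The pads swing forward as they close: fully open they stand 13 mm farther back than shut.
Start: joints at [70.05, 7.471, 85.268, -0, 87.261, -4.893], TCP at [155.849, 579.41, 231.292] pointing down, gripper open.
Joint ranges: [-169.43, 169.43], [-51.17, 129.36], [1.28, 143.12], [-76.62, 256.62], [0, 156.53], [-152.29, 152.29]. Speed limits (degrees/s): [136.94, 136.94, 159.86, 180, 180, 180].

INTERFACE

Orientations are given as [roll, pitch, yaw] about the fixed x, y, z axes, in that order (R = Rz(yaw) Ry(pitch) Rx(roll)).
In Python, from bench import * gives the robot as it stands.
- The arm moves only by the tool play_rows, never from a script. Its argument "increments" is a list of rows, each a list of 3 entries, a list of its own where there are three numbers: the gripper's target within -1 to 1 (fully open at 1, half-way at 0, shut at -1), then the shift along the tool's x, y, z in mm, then the turn about the tool's z in rad. A call has 1 to 12 rows; each row shifts and turns the commanded pose from where the row before left it, along the tool's axes as they then stand; what a row does not reach is not made up. A row lasts 1/12 s, in which the tool goes at most 41.7 mm and 7.16 degrees, less where a joint would pass 70% of its speed; a pose out of reach is approached as far as the arm can. A call is refused whole if a number of a shift passes 41.7 or a number of a turn 0.125, either way. A call with a gripper value outside its range is refused whole. The fingers move at their own pace and stop on an object; "force" is the grip in N (left out, the last holds). Time passes only in rows, so rows that do not move let the fingers close. It gives the time, the measured TCP pose, the force, the opening and the grip force at its end, in the units of the state.
- sense(): the state, without advancing time (a new reading comes with each control period).
- snapshot(name): name is "scene" or "top"; returns a dict with "color" (384x512x3 uint8, red, green, blue), "intrinsics" (3x3 intrinsics, pixels), "world_from_camera" (4x4, takes a point from camera to world coordinates). Camera axes: x right, y down, z forward; pixel columns grow to the right and rows downward; lengths in mm; the calibration is good to about 2 mm. A picture is of the moment at which its call begins. There is no depth.
- hand_in(): hands the job in; it is judged then, once.
Trained networks look in a picture, given as the dict that the camera call returned (one of the last four; its "shot" number tells which), for a name from the list of things; names that differ only in an ending like _2 or _b are one class to them, and where a whole thing is asked for, a point or a joint stands for the part that bears it (a point fixed in the world has none). Each returns a list of dicts, best first, with "p" (0 to 1); they miss things now and then, are a little off and sometimes report something else, mostly with a low value. They report only what shows in the picture. A call takes as long as a camera call.
- find_in(query, picture): "xyz" ([x, y, z] in mm, in the coordinates of the camera as it stood for that picture, good to about 4 mm: the middle of the surface that is visible of it).
- regions_of(query, picture): "mask" (384x512 bool, what is visible of it).
- pinpoint(query, picture): "xyz" ([x, y, z] in mm, in the coordinates of the camera as it stood for that picture, good to about 4 mm: a listed point, or the origin of a listed thing).
The state is a dict: "time": time; "joint_pos": joint angles; "qd": joint speeds; "joint_efforts": joint torques, N m; "tool_pos": TCP position; "tcp_rot": TCP orientation; "ft_force": force on the tool from outside, world axes, zero at the start; "wrist_torque": the same for the moment, N m; "finger_gap": finger opening in mm; "grip_force": force on a finger pad.
Only numpy, scipy, OpenCV 4.12 (cv2) and the standard library are available. Lean on these libraries where they do the work, as an engineer would, in place of code of your own. Each camera call takes 0.05 s, during which the arm holds its last target. There are 200 camera calls.

TASK

Make up the two tool kits in the black moulded trays: the fluxing kit, in the wider tray, gets the flux syringe and the flux brush; the fitting kit, in the slimmer tray, gets the fine screwdriver and the tweezers. Lay each tool flat and fully home in the pocket made for it, its tip towards the narrow end of the pocket, and leave the big screwdriver, the pliers and the marker where they lie.

Things in the scene. Friction and masses are not known exactly. Their poses are not given: they have to be found in the camera images.
- kit_wide: Wider black moulded tray, 164 x 100, fixed. Origin: underside centre; x to the tools' tip ends, z up. Deck 15 high, grey pocket floors 3. An open finger trough 46 wide crosses it, centred on x = -9. All mm. Pockets (12 deep, about 8 clear, narrower at the +x end): syringe on y = +22, x -76 to 59; brush on y = -27, x -75 to 74. A tool's point belongs on its pocket's line at x = -9.
- kit_slim: Slimmer black moulded tray, 170 x 82, fixed. Origin: underside centre; x to the tools' tip ends, z up. Deck 15 high, grey pocket floors 3. An open finger trough 46 wide crosses it, centred on x = -13. All mm. Pockets (12 deep, about 8 clear, narrower at the +x end): driver on y = +21, x -66 to 79; tweezers on y = -20, x -79 to 56. A tool's point belongs on its pocket's line at x = -13.
- fine_driver_grip (a point): Fine screwdriver with a slim pale-green handle, lying flat: 131 mm long, handle 67 x 14 x 15 mm high, 4 mm blade at mid-height. Point: in the handle, 7.5 mm up; the handle reaches from x = -44 to +23 mm, the blade tip is at +84 mm. x towards the blade tip, z up. Grip across y, 14 mm wide.
- flux_brush_grip (a point): Flux brush: light tin handle, short dark bristles at the tip, lying flat: 133 mm long, handle 9 mm wide, 10 mm high. Point: in the handle, 5 mm up; the handle's end is at x = -56, the bristle tip at +77 mm. x towards the bristles, z up. Grip across y, 9 mm wide. It or the screwdriver lies left of the black fume hose, which is up to 170 mm high where x < 0.55 m and rises to the ceiling behind.
- syringe_grip (a point): Flux syringe, clear barrel with a blue needle, lying flat: 119 mm long, barrel 80 x 12 x 16 mm high, 28 mm over the finger flange. Point: in the barrel, 8 mm up; the barrel reaches from x = -44 to +36 mm, the needle's tip is at x = -60, the plunger's end at +60 mm. x towards the plunger (away from the needle), z up. Grip across y, 12 mm wide.
- tweezers_grip (a point): Fine steel tweezers, lying flat: 121 mm long, 12 to 14 mm wide, 9 mm high. Point: its middle, 4.5 mm up; the ends are about 60 mm either way. x towards the points, z up. Grip across y, 12 mm wide.
- big_driver_mid (a point): Big cross-head screwdriver with a thick grey handle, 161 x 22 x 24 mm: not wanted in a kit, lying flat. Point: its middle, at mid-height; x towards its tip.
- pliers_mid (a point): Needle-nose pliers with black handles, 134 x 43 x 10 mm: not wanted in a kit, lying flat. Point: its middle, at mid-height; x towards its tip.
- marker_mid (a point): Felt marker, pale barrel with a black cap, 126 x 11 x 13 mm: not wanted in a kit, lying flat. Point: its middle, at mid-height; x towards its tip.

How it is judged:
By the outcome, as a careful person would: the job done as asked, in the order asked, and still so for the second after the job is handed in, with the robot touching nothing.
It also fails if it takes over 115 s, if anything falls off the work surface, if the arm or the gripper's body presses on something with over 40 N, if the wrist force passes 120 N, or if a joint passes its speed limit or range.

## Working session

There is one attempt and no reset: what is moved stays moved. The work goes in short steps, Python scripts to look and compute and a tool call to move; the robot and the scene stay as the last step left them, time stands still between calls to the robot, and variables do not carry over. Pictures are saved under pics/ and viewed, at most 14 in all, crops included, and the job is handed in when it is done.

Besides the shell and the picture viewer there is one more tool, called after ">>>" in YAML: its name, and indented under it one key for each argument. play_rows: Moves the arm, as the interface text tells. Its arguments: {"type":"object","properties":{"increments":{"type":"array","items":{"type":"array"}},"force":{"type":"number"}},"required":["increments"]}

```bash
mkdir -p pics; ls; cat > h.py <<'E'
from bench import *
import numpy as np, cv2
def w(p,s): 
    T=np.array(s["world_from_camera"]); return (T@np.append(p,1))[:3]
def save(s,n,crop=None,sc=1.5):
    im=s["color"]
    if crop: im=im[crop[1]:crop[3],crop[0]:crop[2]]
    im=cv2.resize(im,None,fx=sc,fy=sc,interpolation=cv2.INTER_CUBIC)
    cv2.imwrite("pics/"+n,im[:,:,::-1])
def px(P,s):
    T=np.linalg.inv(np.array(s["world_from_camera"])); c=(T@np.append(P,1))[:3]
    q=np.array(s["intrinsics"])@c; return q[:2]/q[2]
def ray(u,v,z,s):
    T=np.array(s["world_from_camera"]); d=T[:3,:3]@np.linalg.inv(np.array(s["intrinsics"]))@[u,v,1]
    o=T[:3,3]; return o+d*(z-o[2])/d[2]
E
python3 - <<'E'
from h import *
np.set_printoptions(precision=1,suppress=True)
for n in ["top","scene"]:
    s=snapshot(n); save(s,n+".png")
    print(n,np.array(s["intrinsics"])[0],np.array(s["world_from_camera"]))
    for q in ["kit_wide","kit_slim","fine_driver_grip","flux_brush_grip","syringe_grip","tweezers_grip","big_driver_mid","pliers_mid","marker_mid"]:
        for r in pinpoint(q,s)[:2]: 
            p=w(r["xyz"],s); print(q,round(r["p"],2),p,px(p,s)*1.5)
print(sense())
E
```

```text
pics
top [407.4   0.  255.4] [[   0.    -1.     0.1  417.8]
 [  -1.    -0.     0.   131.6]
 [  -0.    -0.1   -1.  1340.9]
 [   0.     0.     0.     1. ]]
kit_wide 0.57 [ 607.2 -116.    -0.6] [505.4 278.3]
kit_wide 0.38 [414.2 501.1   3.6] [222.6 361.4]
kit_slim 0.95 [ 615.4 -226.8    7.4] [556.7 274.9]
fine_driver_grip 0.6 [553.1 -22.    4.3] [463.  301.8]
flux_brush_grip 0.47 [583.7 262.2   6.4] [333.9 285.9]
syringe_grip 0.51 [ 462.1 -207.6    5.8] [548.7 344.8]
tweezers_grip 0.36 [458.5 -56.    5.7] [478.7 345.3]
big_driver_mid 0.56 [469.3 407.5  13.6] [265.5 336.7]
pliers_mid 0.67 [414.6 498.1   8.7] [223.4 361.3]
marker_mid 0.58 [696.1 227.6   7.5] [350.7 235.9]
scene [422.6   0.  264. ] [[   0.8   -0.3    0.6  -96.5]
 [  -0.6   -0.4    0.7 -649.2]
 [   0.    -0.9   -0.5  589.4]
 [   0.     0.     0.     1. ]]
kit_wide 0.93 [ 608.1 -110.3    0.2] [523.4 373.6]
kit_slim 0.61 [ 613.5 -224.7    4.7] [583.3 405.3]
fine_driver_grip 0.71 [549.5 -17.    2.2] [458.1 358.5]
syringe_grip 0.51 [ 466.3 -199.3    2.7] [503.3 435.5]
pliers_mid 0.41 [548.6 -19.    6. ] [458.7 357.3]
marker_mid 0.47 [700.7 233.3   3.7] [429.3 280.6]
{'time': 1.0, 'joint_pos': array([70. ,  7.5, 85.3,  0. , 87.3, -4.9]), 'qd': array([-0. , -0. ,  0. ,  0.1, -0. ,  0. ]), 'joint_efforts': array([ -0. , -56.9, -50.1,  -0. ,   0. ,  -0. ]), 'tool_pos': array([155.9, 579.4, 231.3]), 'tcp_rot': array([180. ,  -0. , 164.9]), 'ft_force': array([-0.8, -0.1, -0.6]), 'wrist_torque': array([ 0., -0.,  0.]), 'grip_force': 0.0, 'finger_gap': 85.52561613131434}
```

View pics/top.png

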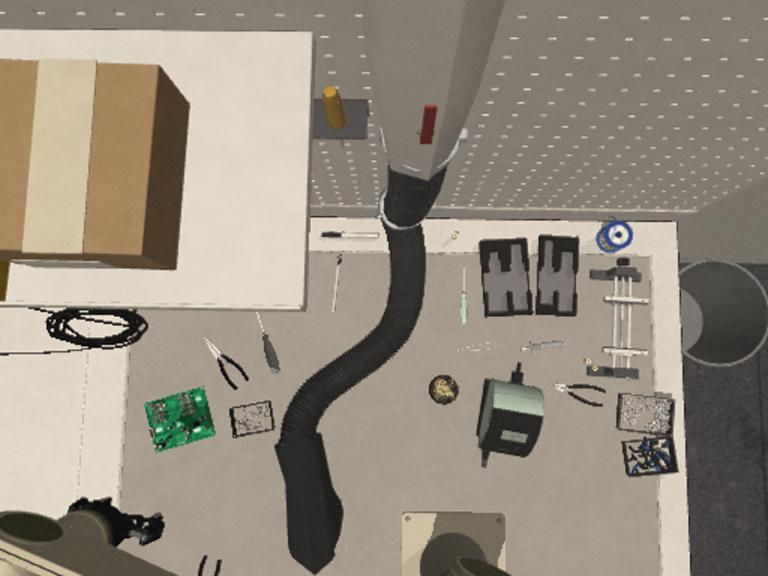

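View pics/scene.png

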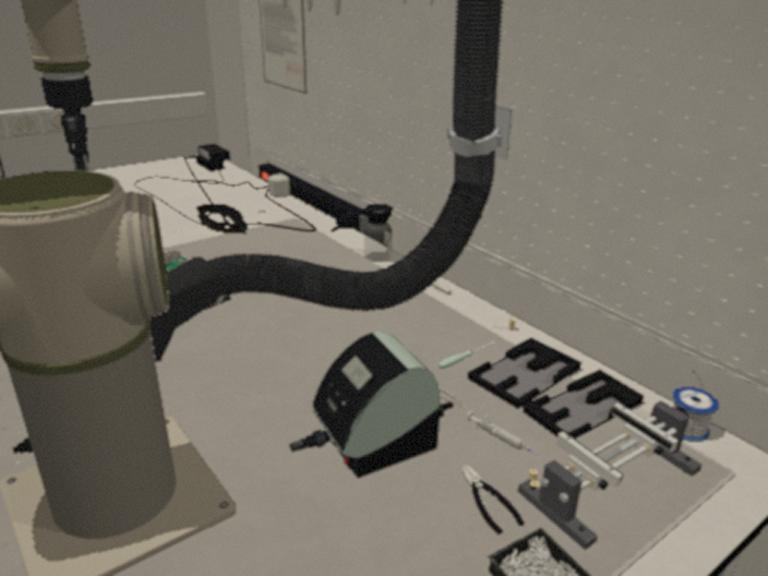

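The top view shows the wide tray at (505,278), the slim tray at (557,275), the green fine driver at (463,295) and the brush at (337,283), between the hose and the shelf. The syringe is at (545,345) and the tweezers faintly at (480,347). The scene view agrees on the right-hand side. I'll crop in next for axes and tip directions.

```bash
python3 - <<'E'
from h import *
np.set_printoptions(precision=1,suppress=True)
s=snapshot("top"); save(s,"c1.png",(280,150,440,270),5)
save(s,"c2.png",(190,130,290,205),6)
for q in ["kit_wide","kit_slim","fine_driver_grip","flux_brush_grip","syringe_grip","tweezers_grip"]:
    for r in regions_of(q,s)[:2]:
        m=r["mask"]; ys,xs=np.nonzero(m)
        if len(xs)<5: continue
        P=np.array([ray(u,v,8 if "kit" not in q else 15,s)[:2] for u,v in zip(xs,ys)])
        c=P.mean(0); U,S,V=np.linalg.svd(P-c); a=V[0]; t=(P-c)@a
        rc=cv2.minAreaRect(P.astype(np.float32))
        print(q,round(r["p"],2),len(xs),"px",xs.mean(),ys.mean(),"c",c,"ang",np.degrees(np.arctan2(a[1],a[0])),"ends",c+a*t.min(),c+a*t.max(),t.max()-t.min(),"rect",rc)
E
```

```text
kit_wide 0.64 1673 px 336.76748356246264 183.90735206216377 c [ 610.6 -112.6] ang -172.81674529313653 ends [ 697.1 -101.7] [ 523.2 -123.7] 175.2132995705834 rect ((610.297119140625, -112.5257568359375), (172.76405334472656, 109.80648803710938), 5.460949897766113)
kit_slim 0.68 1426 px 371.1690042075736 183.54417952314165 c [ 613.5 -225. ] ang 177.20528197541086 ends [ 701.4 -229.3] [ 526.6 -220.7] 175.0153405306844 rect ((613.9365234375, -225.14559936523438), (88.86127471923828, 174.97239685058594), 86.9432144165039)
fine_driver_grip 0.4 180 px 179.66666666666666 233.95555555555555 c [438.8 398.6] ang -159.90941248389893 ends [487.1 416.3] [396.6 383.2] 96.34957727567536 rect ((441.99755859375, 399.3197937011719), (96.34303283691406, 23.640352249145508), 20.711257934570312)
fine_driver_grip 0.39 1590 px 336.72830188679245 184.81823899371068 c [ 608.6 -113.8] ang -176.52973777570685 ends [ 693.3 -108.7] [ 524.7 -118.9] 168.91475506497883 rect ((608.6712646484375, -114.17823028564453), (168.65016174316406, 106.57482147216797), 4.251319885253906)
```

View pics/c1.png

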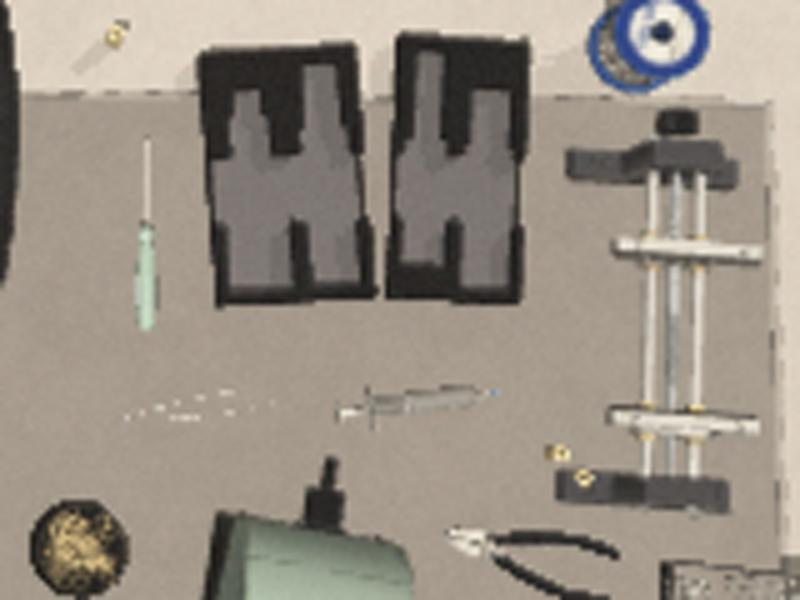

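View pics/c2.png

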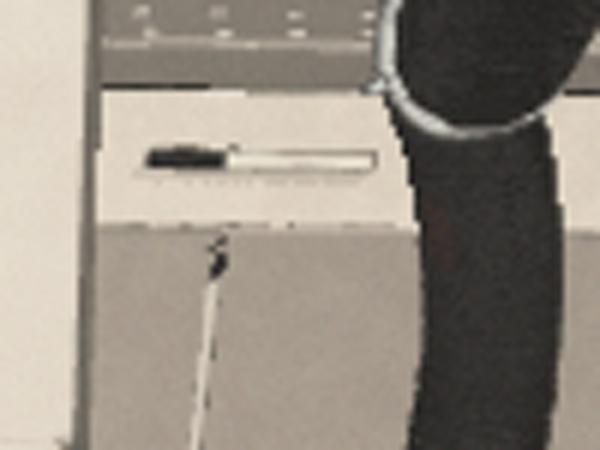

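The crops show that tray +x (the narrow pocket ends) points up in the image, which is about world +x. The driver tip is up at (148,138), and the syringe needle is on the right at (498,392). The tweezers run from (125,418) to (272,403), but which end is the points is unclear. The brush bristles are up at (220,238).

```bash
cat > fit.py <<'E'
from h import *
from scipy.optimize import minimize
from scipy.ndimage import gaussian_filter
np.set_printoptions(precision=1,suppress=True)
K={"kit_wide":(164,100,-9,[(22,-76,-14,36),(22,14,59,22),(-27,-75,74,22)]),"kit_slim":(170,82,-13,[(21,-66,10,26),(21,10,79,16),(-20,-79,56,22)])}
def model(k,pose,s,us,vs):
    L,W,tx,pk=K[k]; T=np.array(s["world_from_camera"]); Ki=np.linalg.inv(np.array(s["intrinsics"]))
    d=(T[:3,:3]@Ki@np.stack([us.ravel(),vs.ravel(),np.ones(us.size)])); o=T[:3,3]
    c,sn=np.cos(pose[2]),np.sin(pose[2])
    def at(z):
        P=o[:,None]+d*(z-o[2])/d[2]; X=P[0]-pose[0];Y=P[1]-pose[1]; return c*X+sn*Y,-sn*X+c*Y
    def cut(x,y):
        m=abs(x-tx)<23
        for py,a,b,wd in pk: m|=(x>a)&(x<b)&(abs(y-py)<wd/2)
        return m
    ins=lambda x,y:(abs(x)<L/2)&(abs(y)<W/2)
    out=np.zeros(us.size)
    x0,y0=at(0);x15,y15=at(15);x3,y3=at(3)
    out[ins(x0,y0)|ins(x15,y15)]=1
    fl=ins(x3,y3)&cut(x3,y3)&(cut(x15,y15)|~ins(x15,y15)); out[fl]=.35
    return out.reshape(us.shape)
def fit(k,s,p0):
    g=s["color"].astype(float).mean(2); c=px([p0[0],p0[1],8],s); S=4;R=55
    u,v=np.meshgrid(np.arange(c[0]-R,c[0]+R,1/S),np.arange(c[1]-R,c[1]+R,1/S))
    d=255-cv2.remap(g.astype(np.float32),u.astype(np.float32),v.astype(np.float32),cv2.INTER_LINEAR)
    near=model("%s"%k,p0,s,u,v); wt=cv2.dilate(near.astype(np.float32),np.ones((41,41)))>0
    f=lambda p:-np.corrcoef(gaussian_filter(model(k,p,s,u,v),3)[wt],d[wt])[0,1]
    r=minimize(f,p0,method="Nelder-Mead",options=dict(initial_simplex=[p0,p0+[8,0,0],p0+[0,8,0],p0+[0,0,.06]],xatol=.05,fatol=1e-5))
    return r.x,-r.fun
E
python3 - <<'E'
from fit import *
for n in ["top","scene"]:
    s=snapshot(n)
    if n=="scene": save(s,"c3.png",(290,215,370,275),10); s1=s
    for k,p in [("kit_wide",np.array([608,-112,.07])),("kit_slim",np.array([614,-225,-.04]))]:
        x,c=fit(k,s,p); print(n,k,x[:2],np.degrees(x[2]),c)
    if n=="top":
        for nm,a,b,z in [("driver",(309.2,216),(309.6,177.6),7),("syr needle->",(379.6,228.4),(347.6,232.4),8),("twz",(305,233.6),(334.4,230.6),5),("brush",(222.7,207.3),(226.7,169.7),5)]:
            A=ray(*a,z,s);B=ray(*b,z,s);D=B-A; print(nm,A[:2],B[:2],np.linalg.norm(D),np.degrees(np.arctan2(D[1],D[0])),"scene px",px(A,s) if 0 else "")
        for z in (100,170,250): print("hose z",z,[ray(a/1.5,b/1.5,z,s)[:2] for a,b in [(385,283),(425,283),(388,240),(420,240),(400,310),(285,420)]])
        for z in (200,400,600): print("shelf",z,[ray(a/1.5,b/1.5,z,s)[:2] for a,b in [(310,150),(303,305)]])
for P in [(500,300,z) for z in (200,300,400,500,600)]: print(P,px(P,s1)*1.5)
E
```

```text
top kit_wide [ 608.7 -113.2] 4.086571405151766 0.8605092731386835
top kit_slim [ 614.3 -226.1] -3.215409638287087 0.8478798819368345
driver [504.2 -23.6] [631.3 -24.7] 127.0559400437036 -0.5083956488966551 scene px 
syr needle-> [ 467.5 -251.7] [ 452.9 -148. ] 104.73434189623963 98.04913962479326 scene px 
twz [446.8 -10.3] [ 458.1 -105.8] 96.25582111057959 -83.24165575056546 scene px 
brush [528.5 260.5] [654.2 250.5] 126.10304020517106 -4.554136734959975 scene px 
hose z 100 [array([579.6, 148.4]), array([580.9,  66.6]), array([669.2, 143.7]), array([670.2,  77.7]), array([524.6, 116.9]), array([300.4, 343.7])]
hose z 170 [array([570.5, 147.5]), array([571.7,  70.2]), array([655., 143.]), array([655.9,  80.7]), array([518.6, 117.8]), array([307. , 331.8])]
hose z 250 [array([560.1, 146.4]), array([561.1,  74.4]), array([638.8, 142.2]), array([639.7,  84.2]), array([511.7, 118.7]), array([314.6, 318.1])]
shelf 200 [array([824. , 296.6]), array([522.6, 300.4])]
shelf 400 [array([752.8, 267.7]), array([504.2, 270.8])]
shelf 600 [array([681.6, 238.7]), array([485.8, 241.2])]
scene kit_wide [ 608.2 -112.6] 4.911820183960751 0.7853483873600889
scene kit_slim [ 614.2 -223.8] -4.288554643057909 0.7310609084096635
(500, 300, 200) [328.5 199.8]
(500, 300, 300) [327.3 146. ]
(500, 300, 400) [325.9  87.6]
(500, 300, 500) [324.5  24.1]
(500, 300, 600) [322.8 -45.2]
```

View pics/c3.png

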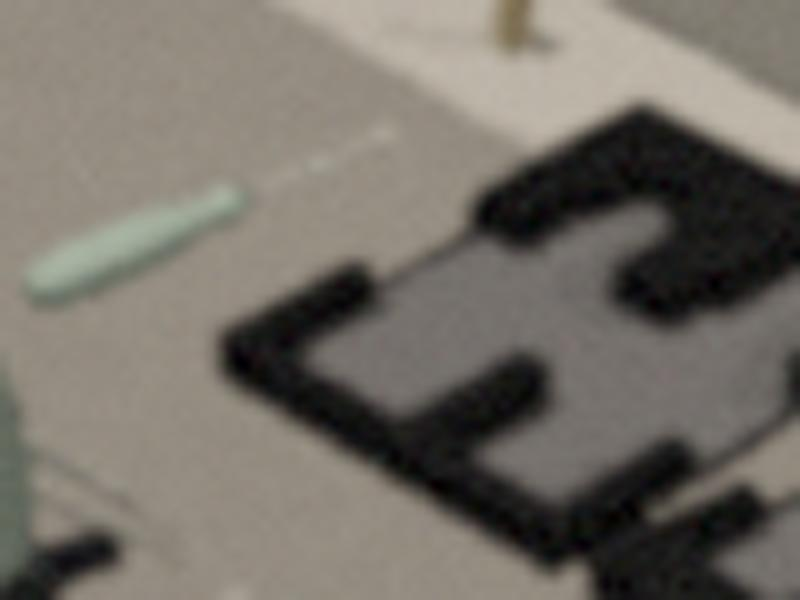

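The trays fit consistently in both views. The scene crop shows the driver from (40,290) to its tip at (390,130). Now I'll check which way the tweezers point, with an enhanced crop.

```bash
python3 - <<'E'
from h import *
np.set_printoptions(precision=1,suppress=True)
t=snapshot("top"); s=snapshot("scene")
out=[]
for sh,R in ((t,25),(s,32)):
    c=px((453,-58,5),sh); print(c); x,y=int(c[0])-R,int(c[1])-int(R*.75)
    im=sh["color"][y:y+int(1.5*R),x:x+2*R].astype(float); m=np.median(im,(0,1)); im=np.clip((im-m)*2.5+128,0,255).astype(np.uint8)
    out.append(cv2.resize(im,(400,300),interpolation=cv2.INTER_CUBIC)); print(x,y,[(px(p,sh)-[x,y])*400/(2*R) for p in [(446,2,5),(460,-118,5)]])
x,y=205,160; im=t["color"][y:y+60,x:x+80]; out.append(cv2.resize(im,(400,300),interpolation=cv2.INTER_CUBIC))
x,y=int(px((462,-205,8),s)[0])-40,int(px((462,-205,8),s)[1])-30; print(x,y); im=s["color"][y:y+60,x:x+80]; out.append(cv2.resize(im,(400,300),interpolation=cv2.INTER_CUBIC))
cv2.imwrite("pics/c4.png",np.vstack([np.hstack(out[:2]),np.hstack(out[2:])])[:,:,::-1])
for q in ("tweezers_grip","syringe_grip","flux_brush_grip"):
  for sh in (t,s):
    print(q,[(round(r["p"],2),w(r["xyz"],sh)) for r in find_in(q,sh)[:2]])
E
```

```text
[319.7 231.9]
294 213 [array([ 57.9, 166.2]), array([353.1, 136.6])]
[287.1 259.3]
255 235 [array([85.5, 83.5]), array([325.1, 226.3])]
296 260
tweezers_grip [(0.61, array([586.7, 256.1,   9.2]))]
tweezers_grip [(0.48, array([536.2, -21. ,   8.1])), (0.4, array([463.1, -88.5,   2.4]))]
syringe_grip []
syringe_grip [(0.82, array([ 460.7, -192.8,    8.6]))]
flux_brush_grip [(0.64, array([586.7, 256.9,   9.5]))]
flux_brush_grip []
```

View pics/c4.png

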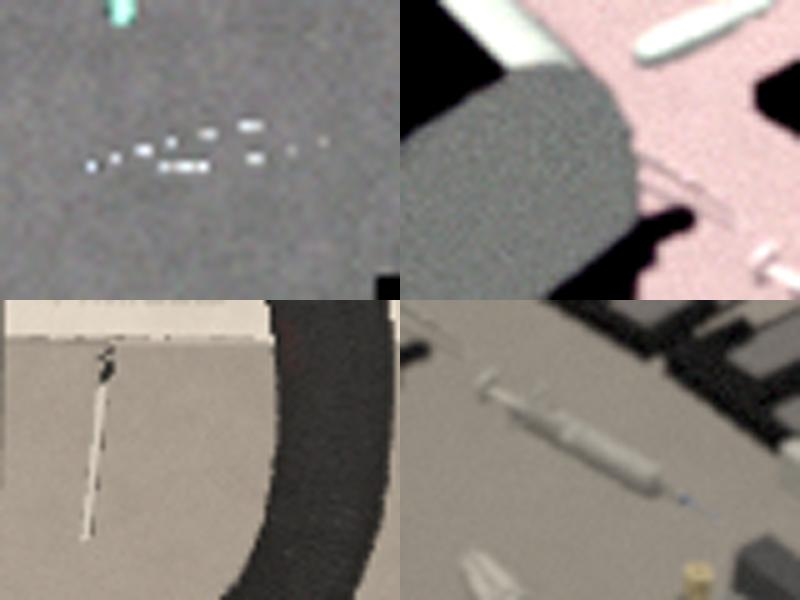

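The enhanced crop shows the tweezers legs tapering to the left, near (90,165), and widest around x=200–255. The brush runs (85,540)–(108,345) and the syringe needle points down-right at (715,517) in the scene view. I'll take one closer look at the tweezers' right half.

```bash
python3 - <<'E'
from h import *
np.set_printoptions(precision=1,suppress=True)
s=snapshot("scene"); t=snapshot("top"); o=[]
for sh,(x,y) in ((s,(288,254)),(t,(300,222))):
    W,H=(26,26) if sh is s else (40,20)
    im=sh["color"][y:y+H,x:x+W].astype(float); m=np.median(im,(0,1)); im=np.clip((im-m)*4+128,0,255).astype(np.uint8)
    f=400/W; im=cv2.resize(im,(400,int(H*f)),interpolation=cv2.INTER_NEAREST); im=cv2.copyMakeBorder(im,0,400-im.shape[0],0,0,cv2.BORDER_CONSTANT)
    o.append(im)
    # outline of a 121 long axis guess with ticks
    print([((px(p,sh)-[x,y])*f) for p in [(447,2,5),(453,-40,5),(453,-58,5),(458,-80,5),(462,-118,5)]])
cv2.imwrite("pics/c5.png",np.hstack(o)[:,:,::-1])
def tow(u,v): return ray(300+u/10,222+v/10,5,t)
E
```

```text
[array([-292.1,  -88.9]), array([-90.4,  25.5]), array([-13.6,  82.3]), array([108.1, 141.8]), array([302.6, 259.8])]
[array([ 12.3, 114.6]), array([141.5,  98.3]), array([196.8,  99.2]), array([264.5,  84.9]), array([381.3,  74.6])]
```

View pics/c5.png

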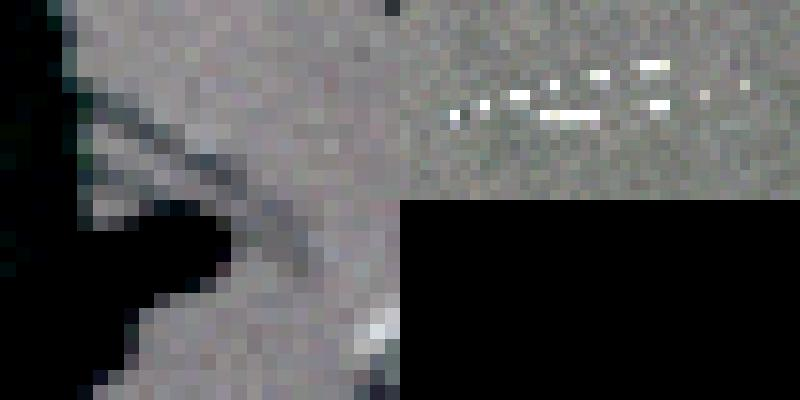

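```bash
python3 - <<'E'
from h import *
np.set_printoptions(precision=1,suppress=True)
s=snapshot("scene"); t=snapshot("top")
A=[ray(288+u/15.38-.5,254+v/15.38-.5,5,s)[:2] for u,v in [(105,105),(125,117),(155,133),(180,155),(205,165),(235,187),(270,205),(300,235)]]
B=[ray(288+u/15.38-.5,254+v/15.38-.5,5,s)[:2] for u,v in [(90,165),(115,175),(145,190),(250,240),(275,250),(300,270)]]
C=[ray(300+u/10-.5,222+v/10-.5,5,t)[:2] for u,v in [(55,115),(85,105),(120,95),(155,85),(200,75),(255,65)]]
D=[ray(300+u/10-.5,222+v/10-.5,5,t)[:2] for u,v in [(145,115),(195,115),(260,105),(305,95),(345,85)]]
for n,L in zip("ABCD",(A,B,C,D)): print(n,*L)
P=np.array(s["world_from_camera"])[:3,3];print(P)
E
```

```text
A [464.1 -70.7] [464.5 -74.8] [465.5 -80.4] [464.9 -86.7] [466.2 -90.7] [466.2 -97.3] [ 467.4 -103.6] [ 466.1 -111.5]
B [452.3 -80.6] [453.7 -84.6] [454.9 -90. ] [ 459.3 -108. ] [ 460.7 -111.9] [ 460.4 -117.6]
C [448.7 -10.3] [452.1 -20. ] [455.6 -31.4] [459.  -42.8] [462.5 -57.4] [466.  -75.3]
D [449.2 -39.5] [449.5 -55.8] [453.1 -76.9] [456.6 -91.5] [ 460.  -104.6]
[ -96.5 -649.2  589.4]
```

Reading of the tweezers: they taper to fine points at the +y end, and the blunt end is at y≈-118. I'll confirm that once they're lifted. Brush first.

>>> play_rows:
  increments:
    - [0,[0,0,0],-0.0925]
    - [0,[0,0,0],-0.0925]
    - [0,[-32,-20,7],0]
    - [0,[-32,-20,7],0]
    - [0,[-32,-20,7],0]
    - [0,[-32,-20,7],0]
    - [0,[-32,-20,7],0]
    - [0,[-32,-20,7],0]
    - [0,[-32,-20,7],0]
    - [0,[-32,-20,7],0]
    - [0,[-32,-20,7],0]
    - [0,[-32,-20,7],0]
  force: 40

```text
time: 3.05
tool_pos: [460.7, 353.8, 161.2]
tcp_rot: [180.0, 0.0, 175.5]
ft_force: [-0.3, 0.7, 1.0]
finger_gap: 42.7
grip_force: 0.0
```

>>> play_rows:
  increments:
    - [0,[-32,-20,7],0]
    - [0,[-32,-20,7],0]
    - [0,[-32,-20,7],0]
    - [0,[-32,-20,7],0]
    - [0,[0,0,0],0]
    - [0,[0,0,0],0]

```text
time: 3.55
tool_pos: [581.7, 263.5, 132.2]
tcp_rot: [-180.0, -0.1, 175.3]
ft_force: [-0.9, 0.4, 0.3]
finger_gap: 42.9
grip_force: 0.0
```

>>> play_rows:
  increments:
    - [0,[-3,-6,20],0]
    - [0,[0,0,25],0]
    - [0,[0,0,25],0]
    - [0,[0,0,25],0]
    - [0,[0,0,20],0]
    - [0,[0,0,12],0]
    - [0,[0,0,0],0]

```text
time: 4.13
tool_pos: [580.2, 259.3, 3.1]
tcp_rot: [-179.9, -0.3, 175.6]
ft_force: [-1.4, -0.6, -0.4]
finger_gap: 42.4
grip_force: 0.0
```

>>> play_rows:
  increments:
    - [-1,[0,0,0],0]
    - [-1,[0,0,0],0]
    - [-1,[0,0,0],0]
    - [-1,[0,0,0],0]
    - [-1,[0,0,0],0]
    - [-1,[0,0,0],0]

```text
time: 4.63
tool_pos: [584.8, 260.0, 8.6]
tcp_rot: [179.9, 0.2, 175.5]
ft_force: [-0.2, 1.0, 6.4]
finger_gap: 6.3
grip_force: 39.7
```

>>> play_rows:
  increments:
    - [-1,[0,0,-15],0]
    - [-1,[0,0,-30],0]
    - [-1,[0,0,-30],0]
    - [-1,[0,0,-30],0]
    - [-1,[0,0,-30],0]
    - [-1,[20,0,-20],0]
    - [-1,[30,0,-20],0]
    - [-1,[30,0,-20],0]
    - [-1,[30,0,-20],0]
    - [-1,[30,0,-20],0]
    - [-1,[0,0,0],0]
    - [-1,[0,0,0],0]

```text
time: 5.63
tool_pos: [443.7, 270.8, 244.7]
tcp_rot: [179.8, 0.3, 175.6]
ft_force: [0.1, -0.5, -0.0]
finger_gap: 6.3
grip_force: 39.1
```

```bash
python3 - <<'E'
from h import *
np.set_printoptions(precision=1,suppress=True)
t=snapshot("top"); s=snapshot("scene"); st=sense(); p=st["tool_pos"]; print(p,st["tcp_rot"],st["finger_gap"],st["grip_force"])
o=[]
for sh in (t,s):
    c=px(p,sh); print(c); x,y=max(int(c[0])-40,0),max(int(c[1])-40,0); o.append(cv2.resize(sh["color"][y:y+80,x:x+80],(400,400),interpolation=cv2.INTER_CUBIC)); print(x,y)
cv2.imwrite("pics/c6.png",np.hstack(o)[:,:,::-1])
E
```

```text
[444.  270.  241.7] [180.    0.1 175.5] 5.879862930789061 39.07510153949261
[210.1 231.1]
170 191
[206.7 125. ]
166 85
```

View pics/c6.png

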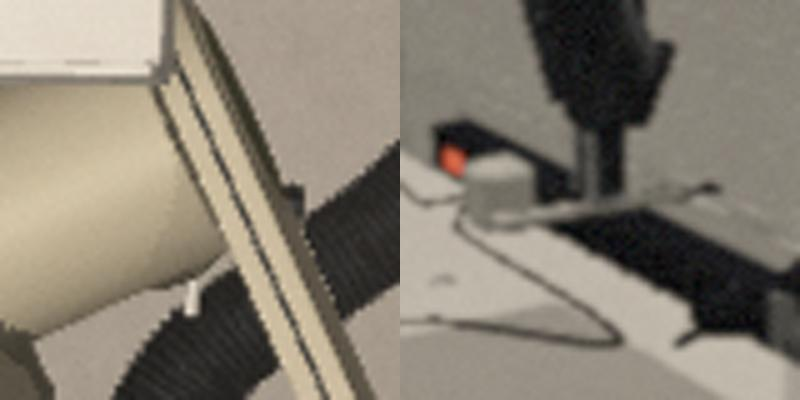

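The brush is held level: scene crop shows the handle end at (490,225), the fingers at (605,200) and the bristles at (720,188). I'll work out where the fingers sit along it.

```bash
cat >> h.py <<'E'
def pose(n=5):
    P=[];Y=[]
    for i in range(n):
        st=sense(); P.append(st["tool_pos"]); Y.append(np.exp(1j*np.radians(st["tcp_rot"][2])))
        if i<n-1: snapshot("top")
    return np.mean(P,0),np.degrees(np.angle(np.mean(Y)))
def along(p,hd,uv,s,dz=2):
    "distance t along heading hd (deg) from tcp at which axis projects nearest uv"
    ts=np.arange(-130,130,.5); d=np.array([np.cos(np.radians(hd)),np.sin(np.radians(hd)),0])
    q=np.array([px(p+[0,0,dz]+t*d,s) for t in ts]); e=np.linalg.norm(q-uv,axis=1); i=e.argmin(); return ts[i],e[i]
def to(target,yaw,p,y):
    "tool-axis shift and turn to reach target from p"
    d=np.array(target)-p; a=np.radians(y); c,s=np.cos(a),np.sin(a)
    return np.array([c*d[0]+s*d[1], s*d[0]-c*d[1], -d[2]]), np.radians(((y-yaw+180)%360)-180)
E
python3 - <<'E'
from h import *
np.set_printoptions(precision=1,suppress=True)
s=snapshot("scene"); p,y=pose(6); print(p,y,sense()["joint_pos"])
for uv in ((184-.5,129.5),(230-.5,122)): print(along(p,y+180,uv,s))
def tray(k,x,yy,z):
    o,a={"w":((608.5,-113),4.4),"s":((614.3,-225),-3.6)}[k]; a=np.radians(a)
    return np.array([o[0]+np.cos(a)*x-np.sin(a)*yy,o[1]+np.sin(a)*x+np.cos(a)*yy,z])
print([tray("w",-9,22,0),tray("w",-9,-27,0),tray("s",-13,21,0),tray("s",-13,-20,0)])
E
```

```text
[443.9 269.6 240.3] 175.5019211539244 [ 25.6  -5.2  97.2  -0.   88.1 -59.9]
(np.float64(-65.0), np.float64(0.727624232265363))
(np.float64(67.5), np.float64(0.9626987871207795))
[array([597.8, -91.8,   0. ]), array([ 601.6, -140.6,    0. ]), array([ 602.6, -203.2,    0. ]), array([ 600.1, -244.1,    0. ])]
```

>>> play_rows:
  increments:
    - [-1,[-1,-31,0],0]
    - [-1,[-1,-32,0],0]
    - [-1,[-1,-32,0],0]
    - [-1,[-1,-32,0],0]
    - [-1,[-1,-32,0],0]
    - [-1,[-1,-32,0],0]
    - [-1,[-1,-32,0],0]
    - [-1,[-1,-32,0],0]
    - [-1,[-1,-32,0],0]
    - [-1,[-1,-32,0],0]
    - [-1,[-1,-32,0],0]
    - [-1,[-1,-31,0],0]

```text
time: 7.03
tool_pos: [425.6, -113.5, 241.0]
tcp_rot: [180.0, -0.0, 175.5]
ft_force: [0.9, -0.0, 0.0]
finger_gap: 6.1
grip_force: 39.1
```

>>> play_rows:
  increments:
    - [-1,[0,0,0],-0.0777]
    - [-1,[0,0,0],-0.0777]
    - [-1,[-30,0,0],0]
    - [-1,[-30,0,0],0]
    - [-1,[-30,0,0],0]
    - [-1,[-30,0,20],0]
    - [-1,[-20,0,30],0]
    - [-1,[-10,0,30],0]
    - [-1,[0,0,30],0]
    - [-1,[0,0,30],0]
    - [-1,[0,0,30],0]
    - [-1,[0,0,0],0]

```text
time: 8.03
tool_pos: [570.3, -98.9, 63.3]
tcp_rot: [179.8, -0.7, -175.6]
ft_force: [-1.5, 0.7, -1.3]
finger_gap: 6.3
grip_force: 39.1
```

```bash
cat >> h.py <<'E'
def tray(k,x,yy,z):
    o,a={"w":((608.5,-113),4.4),"s":((614.3,-225),-3.6)}[k]; a=np.radians(a)
    return np.array([o[0]+np.cos(a)*x-np.sin(a)*yy,o[1]+np.sin(a)*x+np.cos(a)*yy,z])
def two(p,n,R=40,crop=True):
    o=[]
    for sh in (snapshot("top"),snapshot("scene")):
        c=px(p,sh); x,y=max(int(c[0])-R,0),max(int(c[1])-R,0); o.append(cv2.resize(sh["color"][y:y+2*R,x:x+2*R],(400,400),interpolation=cv2.INTER_CUBIC)); print("crop origin",x,y,"scale",200/R)
    cv2.imwrite("pics/"+n,np.hstack(o)[:,:,::-1])
np.set_printoptions(precision=2,suppress=True)
E
python3 - <<'E'
from h import *
p,y=pose(5); print(p,y,sense()["finger_gap"])
print(to(tray("w",-1,-27,50),184.4,p,y))
E
```

```text
[573.88 -99.79  69.19] -175.56648860296093 5.886040522852418
(array([-32.48, -42.84,  19.19]), np.float64(0.0005848842152752364))
```

>>> play_rows:
  increments:
    - [-1,[-16,-21.5,0],0]
    - [-1,[-16.5,-21.5,0],0]
    - [-1,[0,0,20],0]
    - [-1,[0,0,14],0]
    - [-1,[0,0,0],0]
    - [-1,[0,0,0],0]

```text
time: 8.73
tool_pos: [610.2, -139.7, 37.0]
tcp_rot: [179.9, -0.1, -175.5]
ft_force: [-0.6, 0.5, 0.5]
finger_gap: 6.1
grip_force: 39.2
```

```bash
python3 - <<'E'
from h import *
p,y=pose(5); print(p,y); print(to(tray("w",-1,-27,10),184.4,p,y)); two(p,"c7.png")
E
```

```text
[ 611.24 -139.97   38.08] -175.52725927332506
(array([ 1.66,  0.1 , 28.08]), np.float64(0.0012695651807714083))
crop origin 306 142 scale 5.0
crop origin 321 201 scale 5.0
```

View pics/c7.png

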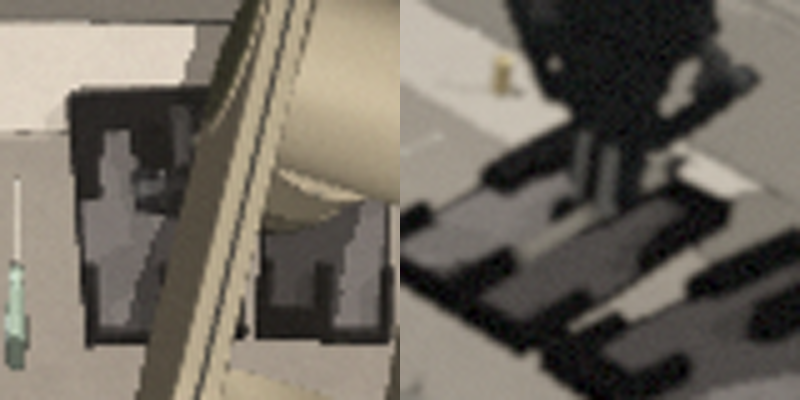

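The scene view shows the brush handle end at (530,250) below the fingers, over the brush pocket; the arm hides the top view.

```bash
python3 - <<'E'
from h import *
s=snapshot("scene"); p,y=pose(4)
print(p,[along(p,y+180,(u,v),s,dz) for dz in (0,) for u,v in ((346.5,250.5),(345.5,251.5))],px(p,s))
E
```

```text
[ 611.51 -140.3    37.87] [(np.float64(-57.0), np.float64(0.18777829474182794)), (np.float64(-61.5), np.float64(0.5244971623854175))] [361.35 241.32]
```

>>> play_rows:
  increments:
    - [-1,[3.6,0,0],0]
    - [-1,[0,0,10],0]
    - [-1,[0,0,8],0]
    - [-1,[0,0,6],0]
    - [-1,[0,0,3],0]
    - [-1,[0,0,0],0]
    - [-1,[0,0,0],0]

```text
time: 9.82
tool_pos: [607.3, -140.6, 9.6]
tcp_rot: [180.0, -0.0, -175.6]
ft_force: [-0.5, -0.4, -0.6]
finger_gap: 6.1
grip_force: 57.2
```

```bash
python3 - <<'E'
from h import *
p,y=pose(5); print(p,y,sense()["ft_force"],sense()["finger_gap"])
E
```

```text
[ 607.39 -140.57    9.75] -175.5548114709274 [-0.74  0.52 -0.41] 5.930220283590918
```

>>> play_rows:
  increments:
    - [-1,[0,0,1],0]
    - [-1,[0,0,0.7],0]
    - [-1,[0,0,0],0]

```text
time: 10.27
tool_pos: [607.8, -140.8, 9.5]
tcp_rot: [-180.0, -0.0, -175.6]
ft_force: [-4.7, 0.6, 8.6]
finger_gap: 6.1
grip_force: 58.2
```

>>> play_rows:
  increments:
    - [-0.4,[0,0,0],0]
    - [-0.4,[0,0,0],0]
    - [-0.4,[0,0,0],0]
    - [-0.4,[0,0,0],0]
    - [-0.4,[0,0,-5],0]
    - [-0.4,[0,0,-15],0]
    - [-0.4,[0,0,-30],0]
    - [-0.4,[0,0,-30],0]
    - [0,[40,0,-20],0]
    - [0,[40,0,0],0]
    - [0,[0,0,0],0]

```text
time: 11.18
tool_pos: [523.1, -145.7, 105.2]
tcp_rot: [179.9, -0.4, -175.6]
ft_force: [-2.1, 0.2, -2.6]
finger_gap: 42.7
grip_force: 0.0
```

```bash
python3 - <<'E'
from h import *
p,y=pose(5); print(p,y,sense()["ft_force"],sense()["finger_gap"])
print("driver",to((549,-22,130),179.5,p,y))
two(tray("w",0,-20,5),"c8.png",28)
s=snapshot("top"); 
for n,P in (("end",tray("w",-65,-27,8)),("tip",tray("w",68,-27,8))): print(n,px(P,s),px(P,snapshot("scene")))
E
```

```text
[ 528.06 -146.39  106.8 ] -175.5887400433078 [ 0.59 -0.28  0.74] 43.069838646702486
driver (array([-30.45, 122.41, -23.2 ]), np.float64(0.08571765666563336))
crop origin 314 156 scale 7.142857142857143
crop origin 328 223 scale 7.142857142857143
end [346.38 203.9 ] [342.36 262.41]
tip [342.92 163.99] [375.71 241.58]
```

View pics/c8.png

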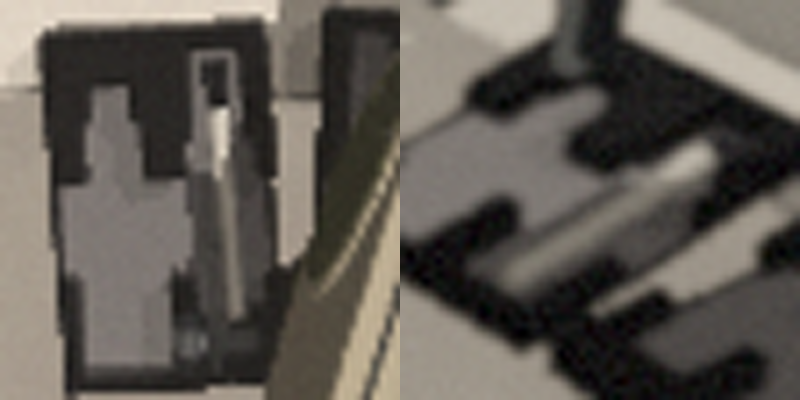

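The brush is in its pocket, bristles at (215,80) in the narrow end with floor margin all round. Next is the fine driver.

>>> play_rows:
  increments:
    - [0,[-8,30,-5],0]
    - [0,[-8,31,-6],0]
    - [0,[-8,31,-6],0]
    - [0,[-6.5,30.4,-6],0]
    - [0,[0,0,0],0.0857]
    - [0,[0,0,40],0]
    - [0,[0,0,30],0]
    - [0,[0,0,0],0]
    - [0,[0,0,0],0]

```text
time: 12.38
tool_pos: [549.8, -21.8, 58.4]
tcp_rot: [180.0, -0.3, 179.6]
ft_force: [-0.6, -0.7, 0.7]
finger_gap: 42.7
grip_force: 0.0
```

```bash
python3 - <<'E'
from h import *
p,y=pose(5); print(p,y,to((549,-22,6),179.5,p,y))
E
```

```text
[552.21 -22.38  61.28] 179.53548765538167 (array([ 3.22,  0.35, 55.28]), np.float64(0.0006193764302232668))
```

>>> play_rows:
  increments:
    - [0,[2,0,20],0]
    - [0,[0,0,20],0]
    - [0,[0,0,15],0]
    - [0,[0,0,0],0]
    - [-1,[0,0,0],0]
    - [-1,[0,0,0],0]
    - [-1,[0,0,0],0]
    - [-1,[0,0,0],0]
    - [-1,[0,0,0],0]
    - [-1,[0,0,0],0]

```text
time: 13.42
tool_pos: [551.5, -22.6, 7.6]
tcp_rot: [-180.0, 0.2, 179.5]
ft_force: [-0.5, 0.8, 7.1]
finger_gap: 12.3
grip_force: 40.6
```

>>> play_rows:
  increments:
    - [-1,[0,0,-15],0]
    - [-1,[0,0,-30],0]
    - [-1,[0,0,-35],0]
    - [-1,[20,0,-40],0]
    - [-1,[20,0,-10],0]
    - [-1,[20,0,0],0]
    - [-1,[0,0,0],0]
    - [-1,[0,0,0],0]

```text
time: 14.08
tool_pos: [490.9, -21.8, 133.4]
tcp_rot: [-180.0, 0.1, 179.5]
ft_force: [-0.3, -0.8, 0.0]
finger_gap: 12.0
grip_force: 39.8
```

```bash
python3 - <<'E'
from h import *
p,y=pose(5); print(p,y,sense()["finger_gap"],sense()["grip_force"])
two(p,"c9.png",32)
s=snapshot("scene"); print([px(p+[t,0,3],s) for t in (-44,84)])
E
```

```text
[491.33 -21.82 132.83] 179.53153948716405 12.730653848683911 39.74870681762695
crop origin 281 185 scale 6.25
crop origin 260 168 scale 6.25
[array([277.62, 204.58]), array([318.58, 189.79])]
```

View pics/c9.png

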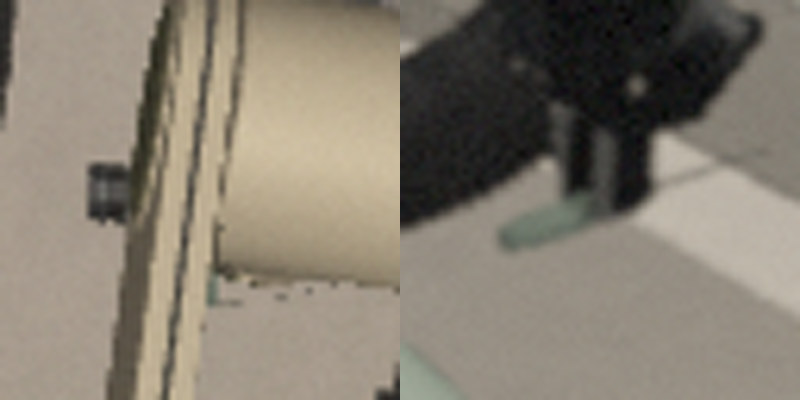

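The driver is held level: handle end at (500,240), blade tip at (770,150) in the scene crop, about 2 mm off nominal. Carrying it to the slim tray.

>>> play_rows:
  increments:
    - [-1,[-19,-30,0],0]
    - [-1,[-19,-30,0],0]
    - [-1,[-19,-30,0],0]
    - [-1,[-19,-30,0],0]
    - [-1,[-19,-30,0],0]
    - [-1,[-19,-30.5,0],0]
    - [-1,[0,0,0],0.054]
    - [-1,[0,0,35],0]
    - [-1,[0,0,35],0]
    - [-1,[0,0,25],0]
    - [-1,[0,0,0],0]
    - [-1,[0,0,0],0]

```text
time: 15.43
tool_pos: [601.8, -202.5, 35.3]
tcp_rot: [179.9, -0.3, 176.4]
ft_force: [0.4, -0.1, 0.9]
finger_gap: 12.3
grip_force: 39.7
```

```bash
python3 - <<'E'
from h import *
p,y=pose(5); print(p,y,to(tray("s",-12,21,10),176.4,p,y))
E
```

```text
[ 604.26 -203.46   38.72] 176.4481507911724 (array([ 0.62,  0.13, 28.72]), np.float64(0.0008403898433984176))
```

Aligned; lowering and releasing.

>>> play_rows:
  increments:
    - [-1,[0.6,0,10],0]
    - [-1,[0,0,9],0]
    - [-1,[0,0,6],0]
    - [-1,[0,0,3],0]
    - [-1,[0,0,1],0]
    - [-1,[0,0,0],0]
    - [-1,[0,0,0],0]

```text
time: 16.22
tool_pos: [602.8, -203.3, 10.1]
tcp_rot: [-180.0, -0.0, 176.4]
ft_force: [-8.6, 3.0, 17.4]
finger_gap: 12.2
grip_force: 42.7
```

```bash
python3 - <<'E'
from h import *
p,y=pose(4); print(p,y,sense()["ft_force"])
E
```

```text
[ 602.85 -203.27   10.06] 176.44443153188533 [-8.1   2.37 16.77]
```

>>> play_rows:
  increments:
    - [-0.4,[0,0,0],0]
    - [-0.4,[0,0,0],0]
    - [-0.4,[0,0,0],0]
    - [-0.4,[0,0,0],0]
    - [-0.4,[0,0,-8],0]
    - [-0.4,[0,0,-22],0]
    - [-0.4,[0,0,-35],0]
    - [-0.2,[20,0,-35],0]
    - [-0.2,[35,0,0],0]
    - [-0.2,[35,0,0],0]
    - [-0.2,[35,0,0],0]
    - [-0.2,[0,0,0],0]

```text
time: 17.37
tool_pos: [470.9, -193.4, 106.0]
tcp_rot: [179.9, -0.4, 176.4]
ft_force: [-1.2, 0.3, -1.5]
finger_gap: 34.4
grip_force: 0.0
```

>>> play_rows:
  increments:
    - [-0.2,[0,0,0],0.125]
    - [-0.2,[0,0,0],0.125]
    - [-0.2,[0,0,0],0.125]
    - [-0.2,[0,0,0],0.125]
    - [-0.2,[0,0,0],0.125]
    - [-0.2,[0,0,0],0.125]
    - [-0.2,[0,0,0],0.125]
    - [-0.2,[0,0,0],0.125]
    - [-0.2,[0,0,0],0.125]
    - [-0.2,[0,0,0],0.125]
    - [-0.2,[0,0,0],0.119]
    - [-0.2,[0,0,0],0]

```text
time: 18.37
tool_pos: [478.2, -195.4, 108.9]
tcp_rot: [180.0, 0.0, 97.7]
ft_force: [-0.4, -0.4, 0.2]
finger_gap: 34.0
grip_force: 0.0
```

```bash
python3 - <<'E'
from h import *
p,y=pose(5); print(p,y,sense()["finger_gap"])
print("syr",to((461.5,-206,60),98,p,y))
two(tray("s",0,0,5),"c10.png",32)
E
```

```text
[ 478.17 -195.43  108.81] 98.09929020395415 33.969772946309675
syr (array([ -8.11, -17.99,  48.81]), np.float64(0.0017329409739766939))
crop origin 338 151 scale 6.25
crop origin 357 238 scale 6.25
```

View pics/c10.png

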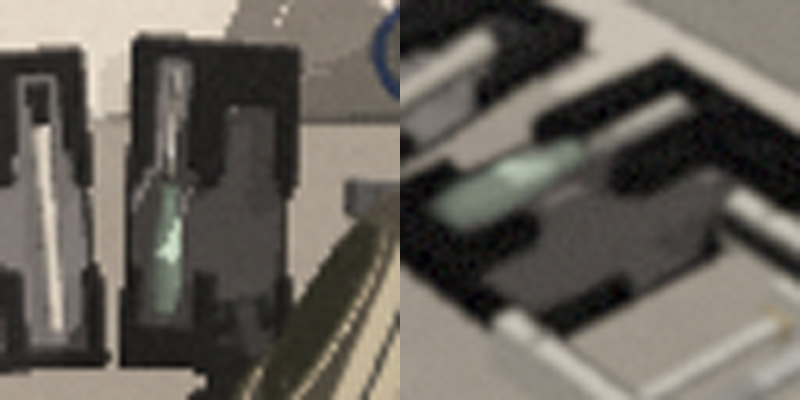

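The driver is home too, with its blade in the narrow end at (175,75). Now the syringe; first a quick check of its position along its length from the scene view.

```bash
python3 - <<'E'
from h import *
s=snapshot("scene"); A=ray(312.1,276.1,8,s);B=ray(358.5,302.9,8,s);print(A,B,np.linalg.norm(A-B),(A+B)/2)
E
```

```text
[ 454.33 -139.96    8.  ] [ 470.65 -257.73    8.  ] 118.90136871258575 [ 462.49 -198.84    8.  ]
```

>>> play_rows:
  increments:
    - [-0.2,[-4,-9,0],0]
    - [-0.2,[-4,-9,20],0]
    - [-0.2,[0,0,25],0]
    - [-0.2,[0,0,0],0]

```text
time: 19.05
tool_pos: [457.7, -204.7, 59.1]
tcp_rot: [-179.7, -0.2, 98.0]
ft_force: [-0.5, 0.5, -0.7]
finger_gap: 34.2
grip_force: 0.0
```

>>> play_rows:
  increments:
    - [-0.2,[4,0,0],0]
    - [-0.2,[0,0,25],0]
    - [-0.2,[0,0,20],0]
    - [-0.2,[0,0,8],0]
    - [-0.2,[0,0,0],0]
    - [-1,[0,0,0],0]
    - [-1,[0,0,0],0]
    - [-1,[0,0,0],0]
    - [-1,[0,0,0],0]
    - [-1,[0,0,0],0]
    - [-1,[0,0,0],0]

```text
time: 19.97
tool_pos: [462.2, -202.5, 12.3]
tcp_rot: [179.9, 0.1, 98.0]
ft_force: [-0.4, 1.1, 7.5]
finger_gap: 11.1
grip_force: 39.9
```

```bash
python3 - <<'E'
from h import *
p,y=pose(5); print(p,y,sense()["finger_gap"],sense()["grip_force"],sense()["ft_force"])
E
```

```text
[ 462.2  -202.52   12.28] 98.00539987940117 10.969535199529075 39.8871910572052 [-0.7   1.18  6.83]
```

>>> play_rows:
  increments:
    - [-1,[0,0,-12],0]
    - [-1,[0,0,-30],0]
    - [-1,[0,0,-40],0]
    - [-1,[0,0,-40],0]
    - [-1,[0,0,0],0]
    - [-1,[0,0,0],0]

```text
time: 20.67
tool_pos: [463.2, -203.2, 137.1]
tcp_rot: [179.6, 0.3, 98.0]
ft_force: [-0.3, 0.2, -0.6]
finger_gap: 11.1
grip_force: 39.1
```

```bash
python3 - <<'E'
from h import *
p,y=pose(5); print(p,y,sense()["finger_gap"],sense()["grip_force"],sense()["ft_force"])
two(p,"c11.png",32)
s=snapshot("scene"); d=np.array([np.cos(np.radians(y)),np.sin(np.radians(y)),0]);print([px(p+t*d,s) for t in (-60,0,60)])
E
```

```text
[ 461.03 -202.01  133.35] 98.00503168648171 11.361793075797458 39.0944105386734 [-0.65 -0.15 -0.85]
crop origin 342 196 scale 6.25
crop origin 309 207 scale 6.25
[array([368.13, 252.71]), array([341.53, 239.86]), array([317.19, 228.1 ])]
```

View pics/c11.png

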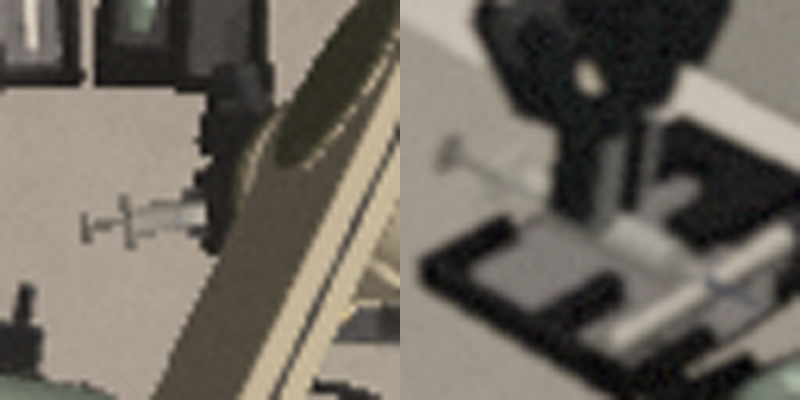

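The syringe is held level: plunger end at (440,155), needle at (755,305) in the scene view. I'll compute its offset along the grip from both views.

```bash
python3 - <<'E'
from h import *
t=snapshot("top");s=snapshot("scene");p,y=pose(4)
print(p,y,along(p,y,(355.1,232),t,-5),along(p,y,(314.9,231.3),s,-5),along(p,y,(365.3,255.3),s,-5))
for off in (0,):
    print(to(tray("w",-9,22,133),184.4,p,y))
E
```

```text
[ 460.46 -201.68  131.83] 98.00436451731322 (np.float64(57.0), np.float64(0.4168499469419897)) (np.float64(63.0), np.float64(1.1879779437167728)) (np.float64(-56.0), np.float64(0.6324693908225655))
(array([ 89.72, 151.34,  -1.17]), np.float64(-1.507888298525725))
```

>>> play_rows:
  increments:
    - [-1,[0,0,0],-0.125]
    - [-1,[0,0,0],-0.125]
    - [-1,[0,0,0],-0.125]
    - [-1,[0,0,0],-0.125]
    - [-1,[0,0,0],-0.125]
    - [-1,[0,0,0],-0.125]
    - [-1,[0,0,0],-0.125]
    - [-1,[0,0,0],-0.125]
    - [-1,[0,0,0],-0.125]
    - [-1,[0,0,0],-0.125]
    - [-1,[0,0,0],-0.125]
    - [-1,[0,0,0],-0.125]

```text
time: 22.27
tool_pos: [460.8, -201.9, 132.4]
tcp_rot: [180.0, -0.0, -175.7]
ft_force: [-0.4, 0.5, -0.6]
finger_gap: 11.0
grip_force: 39.1
```

>>> play_rows:
  increments:
    - [-1,[0,0,0],-0.008]
    - [-1,[-29.3,19.8,0],0]
    - [-1,[-29.3,19.8,0],0]
    - [-1,[-29.3,19.8,0],0]
    - [-1,[-29.3,19.8,0],0]
    - [-1,[-29.3,19.8,0],0]
    - [-1,[0,0,30],0]
    - [-1,[0,0,30],0]
    - [-1,[0,0,20],0]
    - [-1,[0,0,10],0]
    - [-1,[0,0,0],0]
    - [-1,[0,0,0],0]

```text
time: 23.27
tool_pos: [599.2, -92.0, 42.7]
tcp_rot: [180.0, -0.0, -175.7]
ft_force: [0.1, -0.4, 1.2]
finger_gap: 11.3
grip_force: 39.1
```

```bash
python3 - <<'E'
from h import *
p,y=pose(5); print(p,y,sense()["finger_gap"],to(tray("w",-8,22,15),184.4,p,y))
E
```

```text
[600.37 -92.34  44.18] -175.67035740184298 11.258962728129225 (array([ 1.48,  0.78, 29.18]), np.float64(-0.0012279683153092818))
```

>>> play_rows:
  increments:
    - [-1,[1,0.6,10],0]
    - [-1,[0,0,8],0]
    - [-1,[0,0,5],0]
    - [-1,[0,0,3],0]
    - [-1,[0,0,1.5],0]
    - [-1,[0,0,0],0]
    - [-1,[0,0,0],0]

```text
time: 24.05
tool_pos: [598.1, -91.4, 15.3]
tcp_rot: [180.0, -0.0, -175.6]
ft_force: [-3.3, 0.9, 7.5]
finger_gap: 11.2
grip_force: 39.9
```

```bash
python3 - <<'E'
from h import *
p,y=pose(5); print(p,y,sense()["ft_force"])
E
```

```text
[598.1  -91.42  15.32] -175.59362355582107 [-3.74  0.68  6.36]
```

>>> play_rows:
  increments:
    - [-0.4,[0,0,0],0]
    - [-0.4,[0,0,0],0]
    - [-0.4,[0,0,0],0]
    - [-0.4,[0,0,0],0]
    - [-0.4,[0,0,-8],0]
    - [-0.4,[0,0,-22],0]
    - [-0.4,[0,0,-35],0]
    - [-0.4,[20,0,-35],0]
    - [-0.4,[35,5,0],0]
    - [-0.4,[35,5,0],0]
    - [-0.4,[35,5,0],0]
    - [-0.4,[0,0,0],0]

```text
time: 25.25
tool_pos: [464.9, -84.5, 112.5]
tcp_rot: [179.9, -0.4, -175.6]
ft_force: [-0.8, -0.1, -0.9]
finger_gap: 25.1
grip_force: 0.0
```

>>> play_rows:
  increments:
    - [-0.3,[0,0,0],0.125]
    - [-0.3,[0,0,0],0.125]
    - [-0.3,[0,0,0],0.125]
    - [-0.3,[0,0,0],0.125]
    - [-0.3,[0,0,0],0.125]
    - [-0.3,[0,0,0],0.125]
    - [-0.3,[0,0,0],0.125]
    - [-0.3,[0,0,0],0.125]
    - [-0.3,[0,0,0],0.125]
    - [-0.3,[0,0,0],0.125]
    - [-0.3,[0,0,0],0.125]
    - [-0.3,[0,0,0],0.125]

```text
time: 26.25
tool_pos: [472.6, -86.1, 115.6]
tcp_rot: [180.0, 0.0, 98.1]
ft_force: [-0.4, 0.4, -0.4]
finger_gap: 29.6
grip_force: 0.0
```

```bash
python3 - <<'E'
from h import *
p,y=pose(5); print(p,y,sense()["finger_gap"])
print("twz",to((457,-58,30),98.6,p,y))
two(tray("w",0,0,5),"c12.png",32)
E
```

```text
[472.6  -86.06 115.51] 98.26964483537297 29.816868778497692
twz (array([ 30.01, -11.4 ,  85.51]), np.float64(-0.005765785323709195))
crop origin 304 152 scale 6.25
crop origin 318 215 scale 6.25
```

View pics/c12.png

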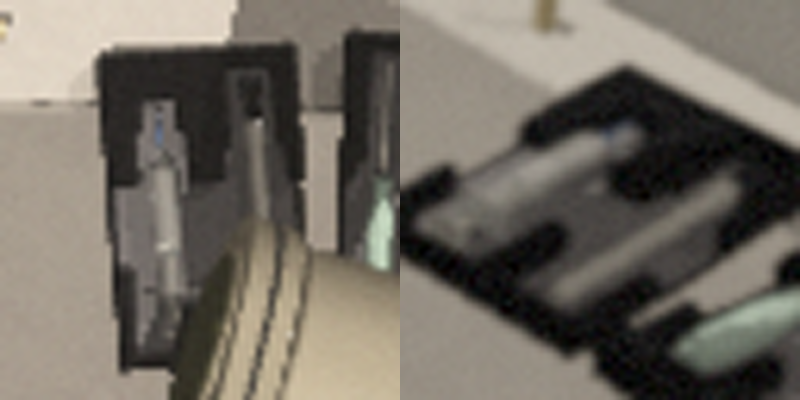

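Syringe home: blue needle at (158,130) in the narrow end, brush still fine, so the wide kit is done. My picture budget is used up, so I'll check the tweezers numerically.

>>> play_rows:
  increments:
    - [-0.3,[15,-6,20],-0.005]
    - [-0.3,[15,-5.4,25],0]
    - [-0.3,[0,0,25],0]
    - [-0.3,[0,0,15],0]
    - [-0.3,[0,0,0],0]
    - [-0.3,[0,0,0],0]

```text
time: 27.05
tool_pos: [455.9, -57.8, 29.5]
tcp_rot: [-179.9, -0.0, 98.8]
ft_force: [-1.0, 0.1, 0.6]
finger_gap: 29.8
grip_force: 0.0
```

```bash
python3 - <<'E'
from h import *
p,y=pose(5); print(p,y,sense()["finger_gap"])
print("twz",to((457,-58,5),98.6,p,y))
E
```

```text
[457.41 -58.32  31.  ] 98.80017047625284 30.104381919785848
twz (array([ 0.38, -0.36, 26.  ]), np.float64(0.003493633875897362))
```

>>> play_rows:
  increments:
    - [-0.3,[0,0,15],0]
    - [-0.3,[0,0,10],0]
    - [-0.3,[0,0,1],0]
    - [-0.3,[0,0,0],0]
    - [-1,[0,0,0],0]
    - [-1,[0,0,0],0]
    - [-1,[0,0,0],0]
    - [-1,[0,0,0],0]
    - [-1,[0,0,0],0]
    - [-1,[0,0,0],0]

```text
time: 28.08
tool_pos: [457.3, -58.2, 4.6]
tcp_rot: [179.9, 0.0, 98.8]
ft_force: [-0.8, 0.0, 4.6]
finger_gap: 11.3
grip_force: 40.5
```

>>> play_rows:
  increments:
    - [-1,[0,0,-10],0]
    - [-1,[0,0,-30],0]
    - [-1,[-20,0,-35],0]
    - [-1,[-30,0,-25],0]
    - [-1,[-30,0,-25],0]
    - [-1,[-30,0,-25],0]
    - [-1,[-30,0,-25],0]
    - [-1,[-30,0,-25],0]
    - [-1,[-30,0,-25],0]
    - [-1,[-30,0,-25],0]
    - [-1,[0,0,0],0]
    - [-1,[0,0,0],0]

```text
time: 29.08
tool_pos: [492.1, -287.2, 256.1]
tcp_rot: [179.9, 0.1, 98.6]
ft_force: [0.3, -0.2, -1.4]
finger_gap: 11.2
grip_force: 39.8
```

```bash
cat > rect.py <<'E'
from h import *
def rect(s,p,y,dz=-1,st=4,sv=2.0):
    d=np.array([np.cos(np.radians(y)),np.sin(np.radians(y)),0]); n=np.array([-d[1],d[0],0]); g=s["color"].astype(np.float32).mean(2)
    U=np.arange(-76,77,st);V=np.arange(-24,25,sv)
    q=np.array([[px(p+[0,0,dz]+u*d+v*n,s) for u in U] for v in V],np.float32)
    r=cv2.remap(g,q[...,0].copy(),q[...,1].copy(),cv2.INTER_LINEAR); return U,V,r
E
python3 - <<'E'
from rect import *
s=snapshot("scene"); p,y=pose(5); print(p,y,sense()["finger_gap"],sense()["grip_force"],px(p,s))
U,V,r=rect(s,p,y)
print("      "+" ".join("%3d"%u for u in U))
for v,row in zip(V,r): print("%4d: "%v+" ".join("%3d"%x for x in row))
E
```

```text
[ 491.11 -284.38  252.96] 98.76646247154774 11.453244549864994 39.84425067901611 [396.18 197.87]
      -76 -72 -68 -64 -60 -56 -52 -48 -44 -40 -36 -32 -28 -24 -20 -16 -12  -8  -4   0   4   8  12  16  20  24  28  32  36  40  44  48  52  56  60  64  68  72  76
 -24: 134 136 135 135 137 136 134 135 135 134 132 132 131 130 128 129 123 103  41  58  83  46  27  22  21  48 117 127 128 132 135 133 133 135 134 135 135 136 136
 -22: 134 137 135 137 136 135 136 133 135 132 130 128 125 124 120 116 112  93  31  72  80  37  27  24  20  58 116 117 126 127 131 130 130 132 133 134 136 136 139
 -20: 135 137 135 137 137 135 137 132 131 126 125 120 115 112 111 103 102  87  40  79  72  32  25  23  27  73 110 106 121 117 121 125 120 127 130 132 136 135 143
 -18: 135 135 136 136 138 134 132 128 124 117 112 107 104 101  99  96  96  84  46  85  64  27  25  21  33  84 102  98 110 108 109 115 110 125 121 130 137 135 143
 -16: 133 135 136 136 135 129 123 118 114 104 101  96  96  93  93  93  94  83  62  83  52  26  20  22  42  90  96  94 101 100 100 104 101 113 110 129 136 136 141
 -14: 133 135 136 135 131 121 1
[... 2508 characters left out ...]
 135 132 142 139 146 149 143 137 137 130 128 129 130
  18: 140 145 147 146 140 136 137 135 134 131 130 129 129 128 129 129 130 135 135 138 140 143 139 140 137 134 130 131 140 138 143 144 137 135 134 130 129 130 130
  20: 138 142 144 138 133 131 132 130 130 130 133 128 127 129 132 132 133 141 139 144 145 147 140 139 133 130 127 129 137 136 139 139 134 132 131 131 131 132 130
  22: 132 136 134 129 128 128 129 129 130 132 138 134 133 135 135 134 134 142 138 146 147 148 139 137 131 129 131 131 134 136 134 134 132 131 130 132 130 132 131
  24: 128 131 131 129 127 128 129 130 133 139 145 143 138 140 135 133 131 138 137 144 146 143 138 135 131 131 132 133 132 134 133 132 131 131 131 131 129 131 131
```

The background under the tweezers is busy. I'll save this view, shift the arm up, and take the difference.

```bash
python3 - <<'E'
from h import *
import pickle
s=snapshot("scene");t=snapshot("top"); p,y=pose(4); pickle.dump((s,t,p,y),open("A.pkl","wb")); print(p)
E
```

```text
[ 491.48 -284.51  253.35]
```

>>> play_rows:
  increments:
    - [-1,[0,0,-25],0]
    - [-1,[0,0,-30],0]
    - [-1,[0,0,-30],0]
    - [-1,[0,0,0],0]
    - [-1,[0,0,0],0]
    - [-1,[0,0,0],0]

```text
time: 30.08
tool_pos: [491.7, -285.2, 338.5]
tcp_rot: [-180.0, -0.0, 98.8]
ft_force: [0.9, -0.3, -0.9]
finger_gap: 11.2
grip_force: 39.8
```

```bash
python3 - <<'E'
from rect import *
import pickle
s,t,p,y=pickle.load(open("A.pkl","rb")); s2=snapshot("scene"); p2,_=pose(4); print(p2,sense()["finger_gap"])
bg=cv2.resize(cv2.imread("pics/scene.png")[:,:,::-1],(512,384),interpolation=cv2.INTER_AREA)
def show(a,b,p,nm):
    d=dict(a); d["color"]=np.repeat(np.abs(a["color"].astype(float)-b.astype(float)).mean(2)[...,None],3,2)
    U,V,r=rect(d,p,y,-1,4,2); print(nm); print("      "+"".join("%3d"%u for u in U))
    for v,row in zip(V[2:-4],r[2:-4]): print("%4d: "%v+"".join("%3d"%x if x>6 else "  ." for x in row))
show(s,s2["color"],p,"pose1 - pose2")
show(s2,bg,p2,"pose2 - initial")
E
```

```text
[ 491.2 -285.   337.3] 11.376049470273825
pose1 - pose2
      -76-72-68-64-60-56-52-48-44-40-36-32-28-24-20-16-12 -8 -4  0  4  8 12 16 20 24 28 32 36 40 44 48 52 56 60 64 68 72 76
 -20:   .  .  .  .  .  .  .  .  .  .  .  .  .  .  .  .  .  . 44103 52 59100110112105 42  .  .  .  .  .  .  .  .  .  .  .  .
 -18:   .  .  .  .  .  .  .  .  .  .  .  .  .  .  .  .  .  . 54 94 47 69107105112103 25  .  .  .  .  .  .  .  .  .  .  .  .
 -16:   .  .  .  .  .  .  .  .  .  .  .  .  .  .  .  .  . 10 67 82 47 81116104110 88 19  .  .  .  .  .  .  .  .  .  .  .  .
 -14:   .  .  .  .  .  .  .  .  .  .  .  .  .  .  .  7 13 16 83 65 48 95119104111 72 21  7  8  .  .  .  .  .  .  .  .  .  .
 -12:   .  .  .  .  .  .  .  .  .  .  6  6 14 15  6 18 24 29 89 58 55103116107112 60 30 17 16 10  9  6  7  .  6  6  .  .  .
 -10:   .  .  .  .  .  .  .  .  .  8 13 17 29 31 15 29 32 39 92 56 62106117108105 55 37 29 25 19 17 17 17 10 12  7  .  .  .
  -8:   .  .  .  .  .  .  .  7 13 20 25 29 41 36 28 39 38 45 81 59 71105113107 95 47 36 38 33 30 26 26 29 19 24  6  .  .  .
  -6:   .  .  .  .  . 11 19 17 25 33 36 38 49 40 34 
[... 3231 characters left out ...]
39 26 30 36 32 38 41 40 40 40 39 33 30 29 29 30 34 29 22 22 21  8  7  8  7  7  8
   8:   7  6  7  7  7  6  6  .  . 15  7 26 23 19 25 33 28 38 35 33 35 34 28 27 26 26 23 24 29 21 12 12 14  6  6  6  7  7  .
  10:   6  6  8  7  7  7  9  .  .  7  . 19 12 11 16 28 23 34 28 26 26 25 22 19 18 20 16 14 18 12  9  .  8  7  .  6  7  7  .
  12:   6  7  8  8  7  6  8  7  7  .  . 10  .  9 10 22 16 23 18 18 15 14 15 12 11 11 11  . 10  6  .  .  6  7  7  .  7  7  .
  14:   .  6  7  9  7  7  7  8  6  6  .  .  .  8  . 11 11 11 11 12  6  .  9  7  .  6  6  .  .  .  .  6  6  6  8  .  7  7  .
  16:   .  .  6  7  6  7  6  8  6  6  6  .  .  .  .  6  6  .  7  7  .  .  6  .  6  7  6  6  6  7  8  6  6  7  7  .  .  7  .
```

The two cues about which end is the points now disagree. In plan the legs taper towards +y, but the -y end looks lower. I'll bring the tweezers close to the scene camera, side-on, to measure height along their length.

>>> play_rows:
  increments:
    - [-1,[-2,-28,-23],0]
    - [-1,[-2,-28,-23],0]
    - [-1,[-2,-28,-23],0]
    - [-1,[-2,-28,-23],0]
    - [-1,[-2,-28,-23],0]
    - [-1,[-2,-28,-23],0]
    - [-1,[-2,-28,-23],0]
    - [-1,[0,0,0],-0.122]
    - [-1,[0,0,0],-0.122]
    - [-1,[0,0,0],-0.122]
    - [-1,[0,0,0],-0.122]
    - [-1,[0,0,0],-0.122]

```text
time: 31.28
tool_pos: [299.9, -329.1, 499.2]
tcp_rot: [180.0, -0.1, 134.0]
ft_force: [0.6, -0.0, 0.4]
finger_gap: 11.0
grip_force: 39.9
```

>>> play_rows:
  increments:
    - [-1,[0,0,0],0]
    - [-1,[0,0,0],0]
    - [-1,[0,0,0],0]

```text
time: 31.53
tool_pos: [300.1, -329.0, 499.6]
tcp_rot: [180.0, -0.0, 133.5]
ft_force: [0.0, 1.2, 0.6]
finger_gap: 11.3
grip_force: 39.9
```

```bash
python3 - <<'E'
from h import *
import pickle
s=snapshot("scene"); t=snapshot("top"); p,y=pose(5); print(p,y,sense()["finger_gap"],sense()["joint_pos"])
pickle.dump((s,t,p,y),open("B.pkl","wb"))
bg=cv2.resize(cv2.imread("pics/scene.png")[:,:,::-1],(512,384),interpolation=cv2.INTER_AREA)
g=np.abs(s["color"].astype(float)-bg).mean(2).astype(np.float32)
d=np.array([np.cos(np.radians(y)),np.sin(np.radians(y)),0]); print([px(p+t*d,s) for t in (-60,0,60)])
U=np.arange(-76,77,4);Z=np.arange(14,-26,-1.5)
q=np.array([[px(p+[0,0,z]+u*d,s) for u in U] for z in Z],np.float32)
r=cv2.remap(g,q[...,0].copy(),q[...,1].copy(),cv2.INTER_LINEAR)
print("      "+"".join("%4d"%u for u in U))
for z,row in zip(Z,r): print("%5.1f "%z+"".join("%4d"%x if x>8 else "   ." for x in row))
E
```

```text
[ 300.1  -329.03  499.89] 133.60398824931687 11.230326164763204 [-54.24 -12.86  76.9   -0.   115.95 -97.89]
[array([416.72,  69.96]), array([362.69,  67.06]), array([310.23,  64.24])]
       -76 -72 -68 -64 -60 -56 -52 -48 -44 -40 -36 -32 -28 -24 -20 -16 -12  -8  -4   0   4   8  12  16  20  24  28  32  36  40  44  48  52  56  60  64  68  72  76
 14.0    .   .   .   .   .   .   .   .   .   .   .   .   .   .   .   .   .  58 103  92 106  49  34   .   .   .   .   .   .   .   .   .   .   .   .   .   .   .   .
 12.5    .   .   .   .   .   .   .   .   .   .   .   .   .   .   .   .   .  58 102  63 101  49  31   .   .   .   .   .   .   .   .   .   .   .   .   .   .   .   .
 11.0    .   .   .   .   .   .   .   .   .   .   .   .   .   .   .   .   .  57 100  64 100  52  43   .   .   .   .   .   .   .   .   .   .   .   8   .   .   .   .
  9.5    .   .   .   .   .   .   .   .   .   .   .   .   .   .   .   .   .  57 102  93 100  55  52   .   .   .   .   .   .   .   .   .   .   .   .   .   .   .   .
  8.0    .   .   .   .   .   .   .   .   .   .   .   .   .   .   .   .   .  61 110 100 103  49  45   
[... 2947 characters left out ...]
   .   .   .   .   .   .   .   .   .   .   .   .
-20.5    .   .   .   .   .   .   .   .   .   .   .   .   .   .   .   .   .   .   .   .   .   .   .   .   .   .   .   .   .   .   .   .   .   .   .   .   .   .   .
-22.0    .   .   .   .   .   .   .   .   .   .   .   .   .   .   .   .   .   .   .   .   .   .   .   .   .   .   .   .   .   .   .   .   .   .   .   .   .   .   .
-23.5    .   .   .   .   .   .   .   .   .   .   .   .   .   .   .   .   .   .   .   .   .   .   .   .   .   .   .   .   .   .   .   .   .   .   .   .   .   .   .
-25.0    .   .   .   .   .   .   .   .   .   .   .   .   .   .   .   .   .   .   .   .   .   .   .   .   .   .   .   .   8   .   .   .   .   .   .   .   .   .   .
```

Settled: the strip's height tapers away towards u=-60 and there is a thick block at +40 to +60. So the points are at the original -y end, opposite to my first reading. The grip is centred. Target yaw is 176.4.

>>> play_rows:
  increments:
    - [-1,[0,0,0],-0.1245]
    - [-1,[0,0,0],-0.1245]
    - [-1,[0,0,0],-0.1245]
    - [-1,[0,0,0],-0.1245]
    - [-1,[0,0,0],-0.1245]
    - [-1,[0,0,0],-0.1245]
    - [-1,[0,0,0],0]

```text
time: 32.42
tool_pos: [300.1, -329.0, 500.0]
tcp_rot: [-180.0, 0.0, 176.8]
ft_force: [0.7, -0.9, -0.2]
finger_gap: 11.1
grip_force: 39.9
```

>>> play_rows:
  increments:
    - [-1,[-24,8.5,30],0]
    - [-1,[-24,8.5,30],0]
    - [-1,[-24,8.5,30],0]
    - [-1,[-24,8.5,30],0]
    - [-1,[-24,8.5,30],0]
    - [-1,[-24,8.5,30],0]
    - [-1,[-24,8.5,30],0]
    - [-1,[-24,8.5,30],0]
    - [-1,[-24,8.5,30],0]
    - [-1,[-24,8.5,30],0]
    - [-1,[-24,8.5,30],0]
    - [-1,[0,0,0],0]

```text
time: 33.42
tool_pos: [568.4, -247.8, 160.0]
tcp_rot: [179.6, -0.6, 176.3]
ft_force: [-1.7, -0.6, -2.4]
finger_gap: 11.5
grip_force: 39.9
```

```bash
python3 - <<'E'
from h import *
p,y=pose(6); print(p,y,sense()["finger_gap"],to(tray("s",-13,-20,40),176.4,p,y))
E
```

```text
[ 568.85 -250.82  167.48] 176.35984609564298 11.169733784734996 (array([-30.73,   8.64, 127.48]), np.float64(-0.0007008178385610127))
```

>>> play_rows:
  increments:
    - [-1,[-15.5,4.3,10],0]
    - [-1,[-15.5,4.3,25],0]
    - [-1,[0,0,35],0]
    - [-1,[0,0,30],0]
    - [-1,[0,0,22],0]
    - [-1,[0,0,5],0]
    - [-1,[0,0,0],0]
    - [-1,[0,0,0],0]
    - [-1,[0,0,0],0]

```text
time: 34.42
tool_pos: [602.7, -246.5, 46.7]
tcp_rot: [-179.9, 0.3, 176.5]
ft_force: [0.3, -0.3, -0.7]
finger_gap: 11.1
grip_force: 39.9
```

```bash
python3 - <<'E'
from h import *
p,y=pose(5); print(p,y,sense()["finger_gap"],to(tray("s",-13,-20,8.5),176.4,p,y))
E
```

```text
[ 602.36 -246.16   45.94] 176.47603883531283 11.541739773549793 (array([ 2.41,  1.87, 37.44]), np.float64(0.0013271280355906015))
```

>>> play_rows:
  increments:
    - [-1,[2.4,1.9,0],0]
    - [-1,[0,0,12],0]
    - [-1,[0,0,6],0]
    - [-1,[0,0,0],0]
    - [-1,[0,0,0],0]
    - [-1,[0,0,0],0]

```text
time: 35.12
tool_pos: [598.2, -243.0, 24.5]
tcp_rot: [180.0, -0.0, 176.5]
ft_force: [-0.3, 0.0, -0.2]
finger_gap: 11.3
grip_force: 39.9
```

```bash
python3 - <<'E'
from h import *
p,y=pose(5); print(p,y,sense()["finger_gap"],to(tray("s",-13,-20,8.5),176.4,p,y))
E
```

```text
[ 598.61 -243.17   25.07] 176.49979951497065 10.979676529132478 (array([-1.52, -0.89, 16.57]), np.float64(0.0017418301281310613))
```

>>> play_rows:
  increments:
    - [-1,[-1,-0.8,5],0]
    - [-1,[0,0,5],0]
    - [-1,[0,0,4],0]
    - [-1,[0,0,2],0]
    - [-1,[0,0,1],0]
    - [-1,[0,0,0],0]
    - [-1,[0,0,0],0]

```text
time: 35.9
tool_pos: [599.4, -243.9, 7.8]
tcp_rot: [180.0, -0.0, 176.5]
ft_force: [0.4, -0.5, -0.4]
finger_gap: 11.4
grip_force: 39.9
```

```bash
python3 - <<'E'
from h import *
p,y=pose(5); print(p,y,sense()["finger_gap"],sense()["ft_force"])
E
```

```text
[ 599.36 -243.93    7.8 ] 176.4981342843713 10.930098990502676 [ 0.13 -0.28  0.53]
```

Not touching yet; a touch lower, then release, lift and retreat clear of the view.

>>> play_rows:
  increments:
    - [-1,[0,0,0.7],0]
    - [-1,[0,0,0.5],0]
    - [-1,[0,0,0],0]
    - [-1,[0,0,0],0]

```text
time: 36.43
tool_pos: [599.6, -244.1, 7.7]
tcp_rot: [-180.0, 0.0, 176.5]
ft_force: [-3.7, 1.4, 6.9]
finger_gap: 11.0
grip_force: 40.7
```

>>> play_rows:
  increments:
    - [-0.5,[0,0,0],0]
    - [-0.5,[0,0,0],0]
    - [-0.5,[0,0,0],0]
    - [-0.5,[0,0,0],0]
    - [-0.5,[0,0,-8],0]
    - [-0.5,[0,0,-20],0]
    - [-0.5,[0,0,-35],0]
    - [-0.5,[10,0,-35],0]
    - [-0.5,[35,0,-10],0]
    - [-0.5,[35,0,0],0]
    - [-0.5,[35,0,0],0]
    - [-0.5,[0,0,0],0]

```text
time: 37.43
tool_pos: [477.9, -235.1, 112.7]
tcp_rot: [179.9, -0.4, 176.5]
ft_force: [-1.5, 0.6, -1.1]
finger_gap: 21.5
grip_force: 0.0
```

>>> play_rows:
  increments:
    - [0,[0,35,-20],0]
    - [0,[0,35,-20],0]
    - [0,[0,35,-20],0]
    - [0,[0,35,-20],0]
    - [0,[0,35,-20],0]
    - [0,[0,35,0],0]
    - [0,[0,35,0],0]
    - [0,[0,35,0],0]
    - [0,[0,0,0],0]
    - [0,[0,0,0],0]

```text
time: 38.27
tool_pos: [501.7, 44.2, 215.4]
tcp_rot: [180.0, 0.0, 176.7]
ft_force: [-0.5, -0.9, -1.1]
finger_gap: 43.3
grip_force: 0.0
```

```bash
python3 - <<'E'
from rect import *
p,y=pose(3); print(p)
t=snapshot("top");s=snapshot("scene")
for nm,sh in (("top",t),("scene",s)):
    U,V,r=rect(sh,tray("s",-13,-20,8),-3.6,0,4,2); print(nm); print("      "+"".join("%4d"%(u-13) for u in U))
    for v,row in zip(V,r): print("%4d "%(v-20)+"".join("%4d"%x for x in row))
E
```

```text
[501.7  43.1 215.2]
top
       -89 -85 -81 -77 -73 -69 -65 -61 -57 -53 -49 -45 -41 -37 -33 -29 -25 -21 -17 -13  -9  -5  -1   3   7  11  15  19  23  27  31  35  39  43  47  51  55  59  63
 -44  146  81  45  43  45  45  47  47  48  52  55  52  49  56  91 119 122 127 135 142 143 148 151 146 120  80  59  61  58  52  53  55  57  61  63  58  63  63  68
 -42  145  67  38  39  39  37  38  36  36  37  40  40  37  40  51  63  66  75  78  84  88  91  97 103  81  50  42  42  42  40  38  38  38  41  42  41  44  44  46
 -40  144  59  36  40  40  37  37  31  34  32  33  35  34  45  67  74  73  77  81  80  75  73  70  73  54  35  34  36  40  38  38  38  37  39  40  37  37  38  38
 -38  143  53  39  48  59  67  64  59  59  62  63  61  57  65  86  91  90  98 111 109 106 106 101  96  82  55  55  34  38  37  36  35  35  36  37  35  34  38  39
 -36  144  51  40  52  75  89  85  82  85  95 100 101  99 101 109 110 107 109 114 114 114 113 112 107  98  75  74  40  40  37  34  29  32  32  33  33  38  37  38
 -34  144  45  41  55  90 104 100 100 100 103 106 104 107 113 115 116 114 115 116 117 116 114 112 108 1
[... 6655 characters left out ...]
  26  19  25  25  20   9  23  21  16  13  12  17  18
  -2   36  17  23  28  23  18  23  21  23  18  20  18  27  68 104 114 114 114 115 115 116 116 108  83  49  29  17  14  19  20  11  12  18  19  16  15  11  24  23
   0   37  16  22  28  26  17  19  15  16  14  16  15  21  42  87 111 116 116 116 116 116 114 107  80  40  23  20  16  19  20  20  17  22  20  21  20  16  20  22
   2   34  16  23  29  26  22  18  22  18  15  20   9  19  30  67 107 115 116 116 117 117 113 105  82  43  22  19  20  21  23  26  23  25  26  25  24  21  22  24
   4   33  19  21  27  29  24  24  18  25  22  20  21  21  23  46  95 113 115 117 117 114 112 107  93  58  27  21  23  21  28  26  28  26  27  29  30  22  28  25
```

The numbers put the tweezers in their pocket: bright rear block at x≈-61, legs converging at x≈+43 on the pocket line, and the deck rim undisturbed. I'll back away from the hose and hand in.

>>> play_rows:
  increments:
    - [0,[20,-30,-10],0]
    - [0,[20,-30,-10],0]
    - [0,[0,0,0],0]
    - [0,[0,0,0],0]
    - [0,[0,0,0],0]

```text
time: 38.88
tool_pos: [458.3, -15.8, 234.9]
tcp_rot: [180.0, 0.0, 176.4]
ft_force: [-0.3, 0.1, -0.4]
finger_gap: 42.9
grip_force: 0.0
```

```bash
python3 - <<'E'
from h import *
st=sense(); print(st["tool_pos"],st["ft_force"]); print(hand_in())
E
```

```text
[458.32 -15.8  234.92] [-0.28  0.1  -0.38]
the job is handed in; nothing more can be done
None
```

Both kits are made up and the job is handed in: brush and syringe in the wide tray, fine screwdriver and tweezers in the slim tray, all tips towards the narrow ends; the first three were confirmed by eye and the tweezers from camera pixel values only (my 14 pictures were used up), and no verdict came back.

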